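# Lock the steel tube into the lampworker's rod rest

## Task

Take the thick steel tube (not the thinner glass rod) from the wooden rack and lay it centred in the two vees of the metal rod rest. Then swing the rest's stiff latch handle round over its hump, feel for its low notch, and press it down fully home there with the tongue across the tube, never forcing it (15 N at the knob at most), and let go. Leave everything else on the bench where it is.

Things in the scene. Friction and masses are not known exactly. Their poses are not given: they have to be found in the camera images.
- tube: plain steel tube, 16 mm in diameter, 230 mm long, about 0.16 kg; origin at its centre, y along the tube. At the start it lies in one of the two vee places of the rack (which one varies), axis 31 mm above the bench
- glass_rod: bystander: clear glass rod, 10 mm in diameter, 230 mm long, in the rack's other place, parallel to the tube and 72 mm from it, axis 27 mm above the bench; origin at its centre, y along it
- rack: fixed wooden rack: two notched bars 16 mm thick at y = -70 and +70 mm, 150 mm long along x, vee tops about 34 mm above the bench; between the bars the rods are free underneath but for an 8 mm tall spine at x = 0; origin on the bench under its middle, rods along y at x = -36 and +36 mm
- rest: fixed metal rod rest on a base plate 10 mm thick (x -105..45, y -95..125 mm); origin on the bench under the middle of the seated tube, which lies along y. Two 90 degree vees, 12 mm thick, at y = -50 and +50 mm, mouths 37 mm wide, tops about 59 mm above the bench; free space between them. The latch's upright post is at x = -55, y = 90 mm, its top 82 mm up
- rest_seat (a point): where the centre of the seated tube belongs: 48 mm above the bench over the rest's origin; axes as the rest's
- latch: latch: steel bar 14 mm wide, 10 mm thick, across the post, with a black upright knob on its handle end, a bare tongue on the other. Origin on the pivot axis, at bench level when lever = 0; z up; handle along +y, knob axis at y = 80, end at 92 mm; tongue along -y to -68 mm; bar at z = 63 to 73 mm. A cam under the bar lifts it as it turns
- latch_knob (a point): middle of the knob: 18 mm in diameter, 28 mm tall, standing on the bar, its middle 14 mm above the bar's top (87 mm above the bench at lever = 0). The knob is one with the bar. To be lifted by the cam it must be able to slide up between the fingers
- latch_tongue (a point): underside of the tongue, 55 mm from the pivot axis: with the latch locked it lies over the tube, 2 mm clear of it
- pivot (a joint): latch angle (rad), counter-clockwise seen from above. 0: handle along the rest's +y (open). Starts at 0 to 0.08; closed by turning counter-clockwise, handle towards the rest's -x. The cam's setting varies: the ramp begins at 0.15 to 0.85, the latch fits the notch at 1.15 to 1.95, with about 0.1 of play; a hard stop just beyond the notch ends the travel. The ramp takes 5 to 10 N at the knob
- lever (a joint): latch height (m): 0 at the open start, about +0.008 on the crest, about -0.005 fully down in the notch. It slides stiffly on its post and stays at the height where it is left: over the notch it must be pressed down with about 4 N (more while it is pushed against the stop). Over the crest it cannot go down
- cam_foot: fixed foot of the ring-shaped cam round the post, under the bar, ring 71 mm across, up to 60 mm tall; origin on the bench on the pivot axis, axes as the rest's. The cam ring on it (flat, ramp, crest, notch, stop) is set within 19 degrees either way of nominal, which its pose does not tell. It holds firm under the latch
- jar: bystander: glass jar, 60 mm in diameter, 85 mm tall; origin under its middle
- paddle: bystander: flat paddle with a wooden handle, lying; origin under its middle
- mug: bystander: white mug; origin under its middle
- brush: bystander: brush with a wooden handle, lying; origin under its middle
- tin: bystander: closed tin, 60 mm in diameter, 50 mm tall; origin under its middle
There are look-alikes about, which are no part of the job. Several things have the shape of the tube; the one meant has the colours described above.

How it is judged (in metres and radians):
On the way, in this order (a step that is already met when the one before it is completed fails the run):
1. the tube lies in the rest's two vees, released, with the latch still open (x of tube in the frame of rest_seat between -0.003 and 0.003 m and z of tube in the frame of rest_seat between -0.003 and 0.003 m and y of tube in the frame of rest_seat between -0.015 and 0.015 m and angle between the y axis of tube and the y axis of rest, either way round below 0.06 rad and contact force between the fingers and tube below 0.2 N and value of joint pivot below 0.4 rad), for 0.2 s.
2. the latch is turned up onto the crest of its cam (value of joint lever above 0.006 m and value of joint pivot above 0.6 rad), for 0.02 s.
At the end, for the whole second after the job is handed in: The tube is at rest in both vees (within 3 mm of the seat across and in height, 15 mm along, 0.06 rad), the latch is down in its notch (lever below -0.003 m, pivot beyond 1.0 rad), and the robot has let go of both (x of tube in the frame of rest_seat between -0.003 and 0.003 m and z of tube in the frame of rest_seat between -0.003 and 0.003 m and y of tube in the frame of rest_seat between -0.015 and 0.015 m and angle between the y axis of tube and the y axis of rest, either way round below 0.06 rad and contact force between the fingers and tube below 0.2 N and value of joint lever below -0.003 m and value of joint pivot above 1 rad and contact force between the fingers and latch below 0.2 N and linear speed of tube below 0.02 m/s); the robot touches nothing.
It fails at once if the latch is forced: it presses on its cam or stop with more than 55 N (about 20 N sideways at the knob) (contact force between latch and cam_foot above 55 N).
It fails at once if a bystander (glass rod, jar, paddle, mug, brush, tin) is shifted by more than 25 mm (distance of any of glass_rod, jar, paddle, mug, brush, tin from where it was at the start of the episode above 0.025 m).
It also fails if it takes over 72 s, if anything falls off the work surface, if the arm or the gripper's body presses on something with over 40 N, if the wrist force passes 120 N, or if a joint passes its speed limit or range.

## Robot

A 6-joint arm with a two-finger parallel gripper is mounted at the origin on the work surface. World frame = base frame: x ahead of the robot, y to its left, z up, the work surface at z = 0. Lengths are in mm, angles in rad, forces in N, time in s.
With the tool pointing down it reaches from about 300 to 775 mm from the base axis. Payload 14.6 kg.
Tool frame: the origin (TCP) lies between the finger pads; the fingertips stand manip.tip_reach ahead of it and the grasp point (between the pads) lies 5 mm behind it (manip.tip_reach is the distance from the TCP to the fingertips, in mm); z points along the fingers, y is the line along which they close (so a half turn about z gives the same grasp; the last joint's range is limited). The gripper opens to 94 mm and grips with 3 to 60 N. Pads are 16 mm wide; open, the fingers measure 119 mm over their backs; the gripper's body (75 mm by 177 mm) begins 78 mm behind the grasp point.
Start: joints at [1.053, 0.3, 1.521, -0, 1.321, -0.067], TCP at [239.623, 495.045, 197.046] pointing down, gripper open.
Joint ranges: [-3.03, 3.03], [-0.79, 2.21], [0.23, 2.52], [-1.04, 4.18], [0, 3.07], [-2.55, 2.55]. Speed limits (rad/s): [2.22, 2.22, 2.57, 3.14, 3.14, 3.14].

## Interface

Orientations are given as [roll, pitch, yaw] about the fixed x, y, z axes, in that order (R = Rz(yaw) Ry(pitch) Rx(roll)).
In Python, from cell import manip gives the robot as it stands. The module is installed in compiled form; this text tells all that it offers.
- The arm moves only by the shell command python3 -m creep 'ROWS' [FORCE]. ROWS is JSON, a list of rows, each a list of 3 entries, a list of its own where there are three numbers: the opening, from -1 (shut) to 1 (fully open), then the shift along the tool's x, y, z in cm, then the turn about the tool's z in units of 5 degrees (1.0 is 5 degrees). In form: [[grip, [tx, ty, tz], roll], ...]. A call has 1 to 12 rows; each row is the pose to reach, as a shift and turn from the pose commanded when the call began, along the tool's axes at that moment; what a row does not reach only later rows make up. A row lasts 1/10 s, in which the tool goes at most 50 mm and 8.59 degrees, less where a joint would pass 70% of its speed; a pose out of reach is approached as far as the arm can. A call with a gripper value outside its range is refused whole. The fingers move at their own pace and stop on an object; FORCE is the grip in N (left out, the last holds). Time passes only in rows, so rows that repeat a pose let the fingers close. It gives the time, the measured TCP pose, the force, the opening and the grip force at its end, in the units of the state.
- manip.read_state(): the state, without advancing time (a new reading comes with each control period).
- manip.camera(name): name is "side" or "top" or "wrist"; returns the picture (420x560x3 uint8, red, green, blue); there is no depth.
- manip.camera_params(name): a dict with "fovy" (degrees; the focal length in pixels is half the picture's height over the tangent of half this angle, whatever the lens; pixels are square), "cx", "cy" (the principal point, pixels), "origin" and "attitude" of the camera in the world. Camera axes: x right, y down, z forward; pixel columns grow to the right and rows downward; lengths in mm; the calibration is good to about 2 mm. A picture is of the moment at which its call begins: read the wrist's pose just before it. camera_params takes no time and is no camera call; for the wrist camera it gives the pose at the moment of the call.
- manip.sign_off(): hands the job in; it is judged then, once.
The state is a dict: "clock": time; "joints": joint angles; "qd": joint speeds; "effort": joint torques, N m; "eef_pos": TCP position; "eef_rot": TCP orientation; "wrist_force": force on the tool from outside, world axes, zero at the start; "moment": the same for the moment, N m; "finger_gap": finger opening in mm; "finger_force": force on a finger pad.
Only numpy, scipy, OpenCV 4.12 (cv2) and the standard library are available. Lean on these libraries where they do the work, as an engineer would, in place of code of your own. Each camera call takes 0.05 s, during which the arm holds its last target. There are 200 camera calls.

## Working session

There is one attempt and no reset: what is moved stays moved. The work goes in short steps, Python scripts to look and compute and a shell command to move; the robot and the scene stay as the last step left them, time stands still between calls to the robot, and variables do not carry over. Pictures are saved under pics/ and viewed, at most 10 in all, crops included, and the job is handed in when it is done.

```bash
mkdir -p pics; python3 - <<'E'
from cell import manip
import cv2
for n in("top","side"):
    im=manip.camera(n); cv2.imwrite(f"pics/{n}0.png",im[:,:,::-1]); print(n,manip.camera_params(n))
print(manip.tip_reach,manip.read_state())
E
```

```text
top {'fovy': 43.8843362853079, 'cx': 277.08684453450104, 'cy': 209.49089717842963, 'origin': array([ 295.99338253,  -27.79595206, 1583.26460978]), 'attitude': array([-2.98831535,  0.0044359 , -1.57345019])}
side {'fovy': 52.59077862751208, 'cx': 277.84610571481767, 'cy': 211.08328487604874, 'origin': array([ 214.65348001, -777.89851863,  975.77821259]), 'attitude': array([-2.40714768e+00,  1.84854825e-03, -4.00639359e-01])}
14.0 {'clock': 0.1, 'joints': array([ 1.05337845e+00,  3.00391873e-01,  1.52150256e+00, -1.26081885e-05,
        1.32067023e+00, -6.65880015e-02]), 'qd': array([ 0.00110186,  0.00088159, -0.0015577 ,  0.00166018,  0.00019271,
       -0.00115059]), 'effort': array([ 8.56123006e-04, -5.32641935e+01, -3.53284764e+01,  7.09567009e-02,
        2.34738900e-02, -6.08000937e-05]), 'eef_pos': array([239.52810615, 494.84767187, 196.56299979]), 'eef_rot': array([-3.14062198e+00, -5.24907703e-05,  2.69076588e+00]), 'wrist_force': array([ 0.06044844,  0.7780587 , -0.55923115]), 'moment': array([ 0.00745229,  0.00419721, -0.0153878 ]), 'finger_force': 0.0, 'finger_gap': 93.53329654766826}
```

View pics/top0.png

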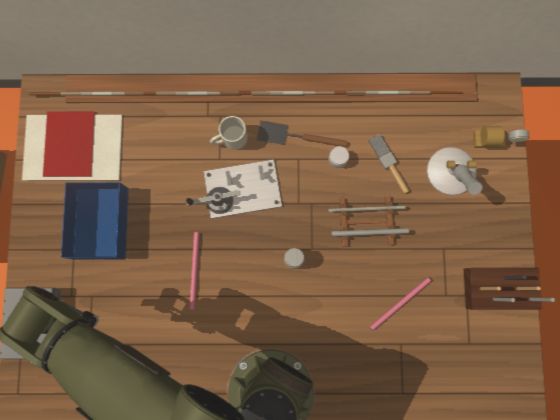

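View pics/side0.png

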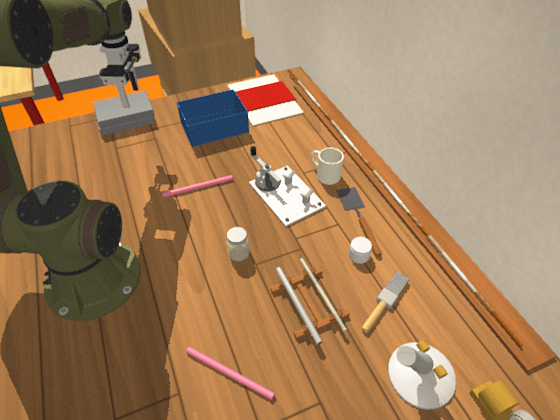

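The top picture shows the rest at about (243,188), with the latch pivot near (219,200) and the knob at (190,202). The rack is at about (370,220), with the thick tube in the nearer place, from (333,233) to (408,232), and the glass rod behind it. I'll enlarge this region.

```bash
cat > h.py <<'E'
import numpy as np
from scipy.spatial.transform import Rotation as R
from cell import manip
def w(n,u,v,z,p=None):
    p=p or manip.camera_params(n); f=210/np.tan(np.radians(p['fovy'])/2)
    d=R.from_euler('xyz',p['attitude']).apply([(u-p['cx'])/f,(v-p['cy'])/f,1])
    return p['origin']+d*(z-p['origin'][2])/d[2]
def px(n,P,p=None):
    p=p or manip.camera_params(n); f=210/np.tan(np.radians(p['fovy'])/2)
    c=R.from_euler('xyz',p['attitude']).inv().apply(np.asarray(P)-p['origin'])
    return c[:2]/c[2]*f+[p['cx'],p['cy']]
E
python3 - <<'E'
import cv2
im=cv2.imread("pics/top0.png")
a=cv2.resize(im[150:225,180:290],None,fx=7,fy=7,interpolation=cv2.INTER_CUBIC)
cv2.imwrite("pics/c1.png",a)
b=cv2.resize(im[190:250,320:420],None,fx=8,fy=8,interpolation=cv2.INTER_CUBIC)
cv2.imwrite("pics/c2.png",b)
E
```

```text
(no output)
```

View pics/c1.png

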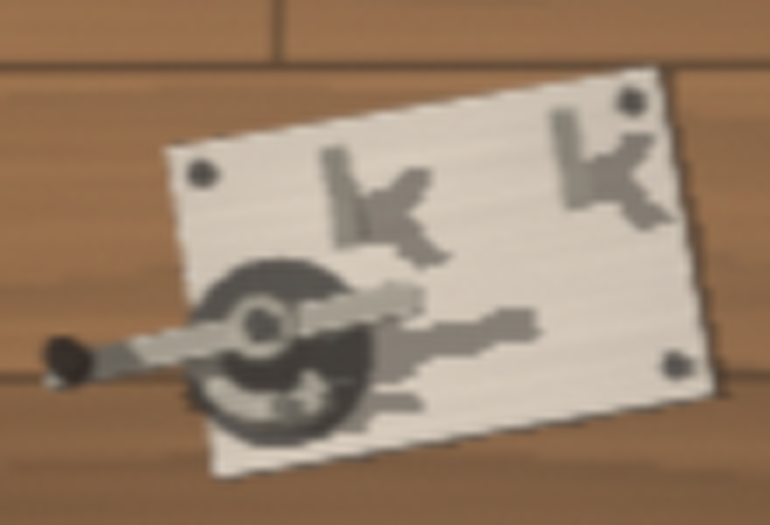

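View pics/c2.png

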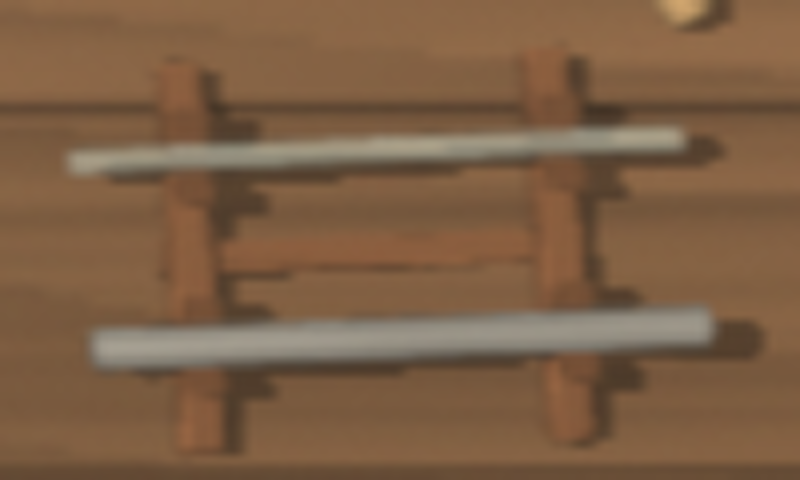

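Crop 1 gives the plate corners TL(165,150), TR(657,68), BR(714,395) and BL(215,477), the pivot at (262,323) and the knob top near (65,358). The vee tops run from (333,150) to (348,245) and from (563,110) to (577,207). Crop 2 gives the tube from (92,348) to (715,326), in the place nearer the robot, and the glass rod from (67,162) to (685,138).

```bash
cat > m.py <<'E'
from h import *
def c1(X,Y): return 180+(X+.5)/7-.5,150+(Y+.5)/7-.5
def c2(X,Y): return 320+(X+.5)/8-.5,190+(Y+.5)/8-.5
C=np.array([w("top",*c1(*q),10)[:2] for q in[(165,150),(657,68),(714,395),(215,477)]])
L=np.array([[45,125],[45,-95],[-105,-95],[-105,125]],float)
print(C.round(1), [np.linalg.norm(C[i]-C[i-1]).round(1) for i in range(4)])
cm=C.mean(0);lm=L.mean(0)
a=C-cm;b=L-lm
th=np.arctan2((b[:,0]*a[:,1]-b[:,1]*a[:,0]).sum(),(a*b).sum())
M=np.array([[np.cos(th),-np.sin(th)],[np.sin(th),np.cos(th)]])
o=cm-M@lm
def rw(x,y): return o+M@[x,y]
print("rest",o.round(1),th, "resid",(C-(L@M.T+o)).round(1))
print("pivot meas",w("top",*c1(262,323),80)[:2].round(1),"exp",rw(-55,90).round(1))
print("knob meas",w("top",*c1(65,358),101)[:2].round(1),"exp0",rw(-55,170).round(1))
for q in[(340,198),(570,158)]: print("vee mid",w("top",*c1(*q),45)[:2].round(1))
print("exp vee",rw(0,50).round(1),rw(0,-50).round(1))
t=[w("top",*c2(*q),z)[:2] for q,z in[((92,348),35),((715,326),35),((67,162),29),((685,138),29)]]
for i in(0,2):
    A,B=t[i],t[i+1]; d=A-B
    print("rod",((A+B)/2).round(1),"len",np.linalg.norm(d).round(1),"yaw of y axis (from +y)",np.arctan2(-d[0],d[1]).round(4))
E
python3 m.py
```

```text
[[660.2 206.8]
 [696.6 -10.5]
 [549.8 -35.2]
 [514.4 182.2]] [np.float64(147.9), np.float64(220.4), np.float64(148.8), np.float64(220.3)]
rest [637.3  75.9] 0.1646200137542597 resid [[-1.   0.2]
 [-0.7 -0.1]
 [ 0.5 -0.2]
 [ 1.1  0.2]]
pivot meas [569.7 154.3] exp [568.3 155.7]
knob meas [551.5 232.8] exp0 [555.2 234.6]
vee mid [630.7 125.7]
vee mid [647.9  26.7]
exp vee [629.1 125.3] [645.5  26.6]
rod [ 467.3 -298.6] len 232.5 yaw of y axis (from +y) 0.0323
rod [ 538.8 -291.4] len 233.2 yaw of y axis (from +y) 0.0359
```

```bash
cat >> h.py <<'E'
def go(x,y,z,yaw=None):
    s=manip.read_state(); r=R.from_euler('xyz',s['eef_rot'])
    t=r.inv().apply(np.array([x,y,z])-s['eef_pos'])/10
    a=0 if yaw is None else -np.degrees(yaw-s['eef_rot'][2])/5
    print("shift",t.round(3),"turn",round(a,3),"clock",s['clock'])
E
python3 -c "
from h import *
go(467.3,-298.6,110,1.605)"
```

```text
shift [-55.073 -61.485   8.713] turn 12.442 clock 0.1
```

```bash
python3 -m creep '[[1,[-55.07,-61.49,0],12.44],[1,[-55.07,-61.49,0],12.44],[0,[-55.07,-61.49,0],12.44],[0,[-55.07,-61.49,0],12.44],[0,[-55.07,-61.49,0],12.44],[0,[-55.07,-61.49,0],12.44],[0,[-55.07,-61.49,0],12.44],[0,[-55.07,-61.49,0],12.44],[0,[-55.07,-61.49,0],12.44],[0,[-55.07,-61.49,0],12.44],[0,[-55.07,-61.49,0],12.44],[0,[-55.07,-61.49,0],12.44]]' 20; python3 -c "
from h import *
go(467.3,-298.6,110,1.605)"
```

```text
clock: 1.3
eef_pos: [405.1, -83.9, 197.1]
eef_rot: [3.141, 0.0, 1.605]
wrist_force: [0.8, 1.0, 0.9]
finger_gap: 47.5
finger_force: 0.0
shift [-21.671   5.478   8.71 ] turn -0.001 clock 1.3
```

```bash
python3 -m creep '[[0,[-21.67,5.48,8.7],0],[0,[-21.67,5.48,8.7],0],[0,[-21.67,5.48,8.7],0],[0,[-21.67,5.48,8.7],0],[0,[-21.67,5.48,8.7],0],[0,[-21.67,5.48,8.7],0],[0,[-21.67,5.48,8.7],0],[0,[-21.67,5.48,8.7],0]]'; python3 - <<'E'
from h import *
import cv2
go(467.3,-298.6,27,1.605)
p=manip.camera_params("wrist"); im=manip.camera("wrist"); cv2.imwrite("pics/w1.png",im[:,:,::-1]); print(p)
print(px("wrist",[467.3,-298.6,31],p))
E
```

```text
clock: 2.1
eef_pos: [467.4, -295.6, 110.5]
eef_rot: [3.141, 0.0, 1.606]
wrist_force: [-0.3, 0.1, -0.1]
finger_gap: 47.1
finger_force: 0.0
shift [-0.3   -0.023  8.347] turn 0.009 clock 2.1
{'fovy': 65.92734582080266, 'cx': 273.8219439641837, 'cy': 211.82114778896366, 'origin': array([ 464.55204514, -222.54219606,  298.88787751]), 'attitude': array([2.88232072e+00, 7.97670726e-04, 3.62659811e-02])}
[274.05700999 217.50037526]
```

View pics/w1.png

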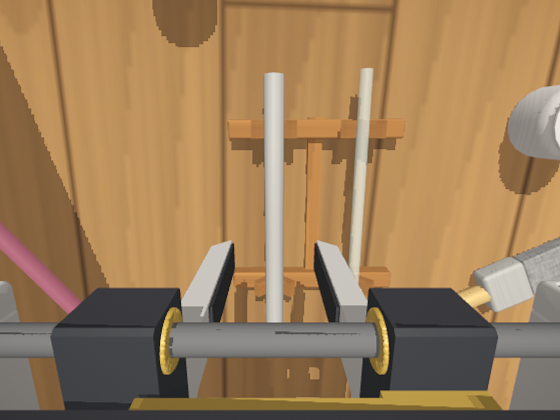

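The wrist picture shows the tube running straight between the open fingers. Its axis is at column 274, with the finger tips at 234 and 317, and its far end is at (274,73). The rack bars are at rows 128 and 275, and the glass rod at column 360 is clear of the fingers.

```bash
python3 - <<'E'
from h import *
print(w("wrist",274,74,35), w("wrist",274,180,33),w("wrist",318,128,34),w("wrist",318,272,34))
go(467.3,-297,27,1.605)
E
python3 -m creep '[[-0.1,[-0.15,0,4],0],[-0.1,[-0.15,0,7],0],[-0.1,[-0.15,0,8.35],0],[-0.1,[-0.15,0,8.35],0],[-0.1,[-0.15,0,8.35],0]]'
```

```text
[ 463.23093511 -184.46479329   35.        ] [ 466.22272869 -265.7837948    33.        ] [ 499.54150787 -222.80763937   34.        ] [ 508.43908043 -346.79610841   34.        ]
shift [-0.146 -0.037  8.375] turn 0.014 clock 2.15
clock: 2.65
eef_pos: [468.2, -298.0, 28.0]
eef_rot: [3.14, 0.001, 1.606]
wrist_force: [-0.1, -0.7, -0.2]
finger_gap: 42.4
finger_force: 0.0
```

```bash
python3 -m creep '[[-1,[0,0,0.1],0],[-1,[0,0,0.1],0],[-1,[0,0,0.1],0],[-1,[0,0,0.1],0],[-1,[0,0,0.1],0],[-1,[0,0,0.1],0]]' 30
```

```text
clock: 3.25
eef_pos: [467.5, -298.0, 25.8]
eef_rot: [3.141, 0.0, 1.605]
wrist_force: [-1.4, -0.1, 4.1]
finger_gap: 12.4
finger_force: 28.4
```

```bash
python3 -m creep '[[-1,[0,0,-2],0],[-1,[0,0,-5],0],[-1,[0,0,-9],0],[-1,[0,0,-10],0],[-1,[0,0,-10],0],[-1,[0,0,-10],0]]'; python3 - <<'E'
from h import *
import cv2
im=manip.camera("wrist"); cv2.imwrite("pics/w2.png",im[:,:,::-1])
go(637.3,75.9,127,1.7354)
E
```

```text
clock: 3.85
eef_pos: [466.9, -297.5, 124.1]
eef_rot: [-3.14, -0.001, 1.605]
wrist_force: [-0.3, -0.7, -1.3]
finger_gap: 12.3
finger_force: 27.3
shift [36.72  18.32  -0.304] turn -1.492 clock 3.9
```

View pics/w2.png

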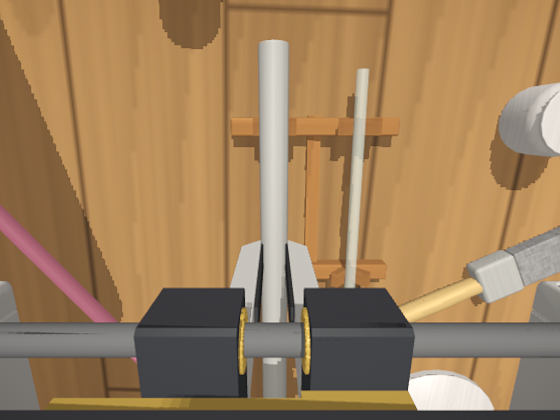

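The tube is gripped and held clear of the rack. Its far end is at (274,43), it lies straight between the fingers, and the rod is undisturbed. Next I'll work out how the tube sits in the grip and carry it over.

```bash
python3 - <<'E'
from h import *
s=manip.read_state(); r=R.from_euler('xyz',s['eef_rot'])
for v,z in((43,137),(46,131)):
    P=w("wrist",274,v,z); print(P, r.inv().apply(P-s['eef_pos']))
E
python3 -m creep '[[-1,[4,2,-0.3],0],[-1,[8,4,-0.3],0],[-1,[12,6,-0.3],0],[-1,[16,8,-0.3],-1],[-1,[20,10,-0.3],-1.5],[-1,[24,12,-0.3],-1.5],[-1,[28,14,-0.3],-1.5],[-1,[32,16,-0.3],-1.5],[-1,[35,17.5,-0.3],-1.5],[-1,[36.7,18.3,-0.3],-1.5],[-1,[36.7,18.3,-0.3],-1.5],[-1,[36.7,18.3,-0.3],-1.5]]'; python3 - <<'E'
from h import *
import cv2
im=manip.camera("wrist"); cv2.imwrite("pics/w3.png",im[:,:,::-1]); print(manip.camera_params("wrist"))
go(637.3,75.9,44,1.7354)
E
```

```text
[ 462.55897452 -184.93487897  137.        ] [112.5476477   -0.42801525 -13.07059886]
[ 462.54410821 -184.96571519  131.        ] [112.50732854  -0.4312043   -7.07063752]
clock: 5.1
eef_pos: [637.1, 75.0, 126.9]
eef_rot: [-3.139, -0.0, 1.737]
wrist_force: [0.8, -0.2, -2.8]
finger_gap: 12.5
finger_force: 27.3
{'fovy': 65.92734582080266, 'cx': 273.8219439641837, 'cy': 211.82114778896366, 'origin': array([625.09912376, 146.60328882, 315.75499017]), 'attitude': array([2.88257905, 0.00306023, 0.16616971])}
shift [0.136 0.055 8.333] turn 0.004 clock 5.15
```

View pics/w3.png

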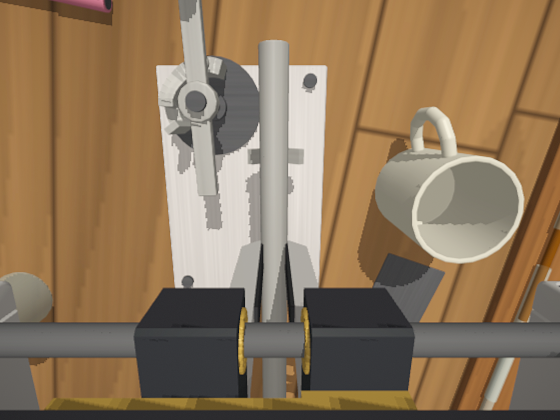

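The tube is over the rest, and its axis (column 274) lines up with the vee at (249–304,156). The plate corners are at (158,67) and (327,66), the post axis is at (196,101), and the latch handle is going off the top at (190,0).

```bash
python3 - <<'E'
from h import *
p={'fovy': 65.92734582080266, 'cx': 273.8219439641837, 'cy': 211.82114778896366, 'origin': np.array([625.09912376, 146.60328882, 315.75499017]), 'attitude': np.array([2.88257905, 0.00306023, 0.16616971])}
o=np.array([637.3,75.9]);th=.1646
def loc(u,v,z):
    P=w("wrist",u,v,z,p)[:2]; c,s=np.cos(th),np.sin(th); return P.round(1),(np.array([[c,s],[-s,c]])@(P-o)).round(1)
for q in[(158,67,10),(327,66,10),(249,151,59),(304,151,59),(196,101,82),(187.5,287,10),(206,188,73),(194,40,73)]: print(q,*loc(*q))
E
```

```text
(158, 67, 10) [516.1 178.9] [-102.7  121.5]
(327, 66, 10) [661.6 204. ] [ 44.9 122.4]
(249, 151, 59) [608.3 124.7] [-20.6  52.8]
(304, 151, 59) [650.7 131.8] [22.4 52.9]
(196, 101, 82) [569.1 154. ] [-54.5  88.2]
(187.5, 287, 10) [562.3 -28.3] [-91.1 -90.5]
(206, 188, 73) [581.  93.] [-52.7  26.1]
(194, 40, 73) [561.4 193.3] [-55.6 128.2]
```

```bash
python3 -m creep '[[-1,[0.35,0.07,3],0],[-1,[0.35,0.07,5.5],0],[-1,[0.35,0.07,7],0],[-1,[0.35,0.07,7.7],0],[-1,[0.35,0.07,8],0],[-1,[0.35,0.07,8.15],0],[-1,[0.35,0.07,8.25],0],[-1,[0.35,0.07,8.25],0]]'
```

```text
clock: 5.95
eef_pos: [638.1, 78.8, 46.7]
eef_rot: [3.141, 0.0, 1.736]
wrist_force: [-0.5, 0.6, -1.7]
finger_gap: 12.7
finger_force: 27.3
```

```bash
python3 -m creep '[[-1,[0,0,0.05],0],[-1,[0,0,0.1],0],[-1,[0,0,0.15],0],[-1,[0,0,0.15],0]]'
```

```text
clock: 6.35
eef_pos: [637.8, 78.8, 44.5]
eef_rot: [-3.141, 0.0, 1.736]
wrist_force: [-0.3, -0.7, -1.3]
finger_gap: 12.7
finger_force: 27.3
```

```bash
python3 -m creep '[[-1,[0,0,0.05],0],[-1,[0,0,0.1],0],[-1,[0,0,0.1],0]]';python3 -m creep '[[-1,[0,0,0.05],0],[-1,[0,0,0.1],0],[-1,[0,0,0.1],0]]'
```

```text
clock: 6.65
eef_pos: [637.8, 78.8, 43.4]
eef_rot: [-3.141, -0.0, 1.736]
wrist_force: [0.1, -0.6, -0.8]
finger_gap: 12.7
finger_force: 27.3
clock: 6.95
eef_pos: [637.9, 78.8, 42.9]
eef_rot: [3.141, 0.0, 1.736]
wrist_force: [-2.2, -0.1, 3.5]
finger_gap: 12.7
finger_force: 28.2
```

The tube has touched down in the vees, so I'll release it gently.

```bash
python3 -m creep '[[-0.6,[0,0,0],0],[-0.3,[0,0,0],0],[-0.1,[0,0,0],0],[-0.1,[0,0,0],0],[-0.1,[0,0,0],0],[-0.1,[0,0,-1],0],[-0.1,[0,0,-4],0],[-0.1,[0,0,-8],0],[-0.1,[0,0,-12],0],[-0.1,[0,0,-12],0],[-0.1,[0,0,-12],0]]'; python3 - <<'E'
from h import *
import cv2
p=manip.camera_params("wrist"); im=manip.camera("wrist"); a=im[0:330,90:430]
cv2.imwrite("pics/w4.png",cv2.resize(a,None,fx=1.8,fy=1.8,interpolation=cv2.INTER_CUBIC)[:,:,::-1]); print({k:np.array(v).round(5).tolist() for k,v in p.items()})
E
```

```text
clock: 8.05
eef_pos: [638.1, 78.8, 163.8]
eef_rot: [3.14, 0.0, 1.736]
wrist_force: [-0.7, -0.4, -1.0]
finger_gap: 42.9
finger_force: 0.0
{'fovy': 65.92735, 'cx': 273.82194, 'cy': 211.82115, 'origin': [625.28592, 150.85478, 352.17179], 'attitude': [2.88234, -0.00086, 0.16658]}
```

View pics/w4.png

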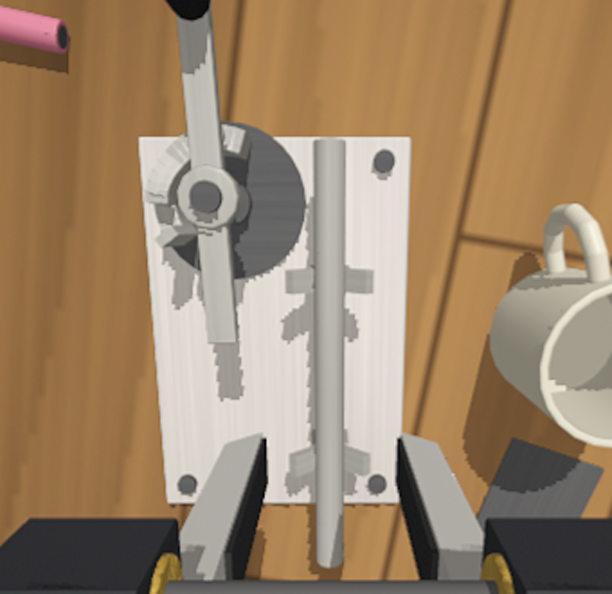

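Crop coordinates (×1.8, offset column 90): the tube lies in both vees with its ends at (329,140) and (329,560), and the vees are at (330,280) and (328,463). The latch is still open, with the post at (205,197), the tongue end at (221,340) and the handle bar at (197,40). The ring's raised arc runs from the top round to the left, and a gap at about (152,215) is probably the notch.

```bash
python3 - <<'E'
from h import *
p={'fovy': 65.92735, 'cx': 273.82194, 'cy': 211.82115, 'origin': np.array([625.28592, 150.85478, 352.17179]), 'attitude': np.array([2.88234, -0.00086, 0.16658])}
o=np.array([637.3,75.9]);th=.1646;c,s=np.cos(th),np.sin(th)
def loc(X,Y,z):
    P=w("wrist",90+(X+.5)/1.8-.5,(Y+.5)/1.8-.5,z,p)[:2]; return P.round(1),(np.array([[c,s],[-s,c]])@(P-o)).round(1)
for n,q in dict(tubeN=(329,140,52),tubeS=(329,560,48),vee1=(330,276,59),vee2=(328,460,59),post=(205,197,82),tongue=(221,340,73),handle=(197,40,73),ringL=(148,200,55),stop=(162,238,60),cA=(240,132,58)).items(): print(n,*loc(*q))
k=np.array([568.9,154.7])
for q in(0.03,): 
    P=k+80*np.array([-np.sin(q+th),np.cos(q+th)]); print("knob",P); go(*P,100,th+np.pi/2+q)
E
```

```text
tubeN [617.8 190.6] [ -0.5 116.3]
tubeS [655.6 -35.8] [  -0.3 -113.2]
vee1 [628.8 127.6] [ 0.1 52.4]
vee2 [643.9  30.8] [ -0.8 -45.6]
post [568.3 154.3] [-55.2  88.7]
tongue [581.4  89.7] [-52.8  22.7]
handle [555.9 217.8] [-57.1 153.3]
ringL [535.4 148.7] [-88.6  88.5]
stop [545.1 132.2] [-81.7  70.6]
cA [576.2 186.3] [-42.2 118.9]
knob [553.43007197 233.19000781]
shift [16.614 -5.756  6.234] turn -0.336 clock 8.1
```

```bash
python3 -m creep '[[-0.2,[4,-1.4,0],-0.3],[-0.2,[8,-2.8,0],-0.3],[-0.2,[12,-4.2,0],-0.3],[-0.2,[16.6,-5.8,0],-0.3],[-0.2,[16.6,-5.8,0],-0.3],[-0.2,[16.6,-5.8,0],-0.3],[-0.2,[16.6,-5.8,2],-0.3],[-0.2,[16.6,-5.8,2],-0.3]]' 3; python3 - <<'E'
from h import *
import cv2
go(553.4,233.2,100,.1646+np.pi/2+.03)
im=manip.camera("wrist"); cv2.imwrite("pics/w5.png",im[:,:,::-1])
E
```

```text
clock: 8.9
eef_pos: [552.7, 231.4, 139.7]
eef_rot: [-3.137, 0.001, 1.761]
wrist_force: [-0.8, -0.4, -0.4]
finger_gap: 37.5
finger_force: 0.0
shift [0.169 0.12  3.969] turn -0.052 clock 8.9
```

View pics/w5.png

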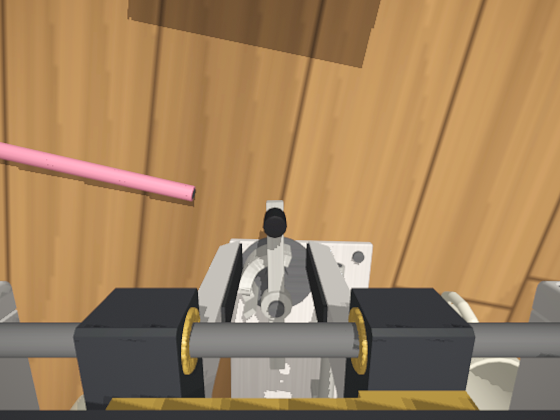

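The wrist picture shows the knob top at about (275,218). That is centred in column between the fingertips (about 240 and 310, row 243).

```bash
python3 - <<'E'
from h import *
P=w("wrist",275,216,101); print(P); go(*P[:2],100,.1646+np.pi/2+.03)
print(px("wrist",[*manip.read_state()['eef_pos'][:2],101]))
E
python3 -m creep '[[-0.2,[0.2,0.1,2],0],[-0.2,[0.2,0.1,4],0],[-0.2,[0.2,0.1,4],0],[-0.5,[0.2,0.1,4],0],[-0.5,[0.2,0.1,4],0],[-0.5,[0.2,0.1,4],0]]'
```

```text
[551.52345512 240.86717784 101.        ]
shift [0.939 0.027 4.11 ] turn -0.052 clock 8.95
[274.79119176 228.19068308]
clock: 9.55
eef_pos: [554.4, 235.2, 103.7]
eef_rot: [3.14, -0.0, 1.762]
wrist_force: [0.3, -0.7, 0.9]
finger_gap: 24.3
finger_force: 0.0
```

```bash
python3 -m creep '[[-0.5,[0.09,-0.41,0],-0.57],[-0.5,[0.06,-0.82,0],-1.15],[-0.5,[0.01,-1.23,0],-1.72],[-0.5,[-0.06,-1.63,0],-2.29],[-0.5,[-0.15,-2.03,0],-2.86],[-0.5,[-0.27,-2.42,0],-3.44],[-0.5,[-0.4,-2.81,0],-4.01],[-0.5,[-0.55,-3.19,0],-4.58]]'; cat > arc.py <<'E'
from h import *
import sys
k=np.array([568.8,154.7]);th=.1646
s=manip.read_state(); d=s['eef_pos'][:2]-k
print("r",np.hypot(*d).round(1),"q_pos",(np.arctan2(-d[0],d[1])-th).round(3),"q_yaw",round((s['eef_rot'][2]-th-np.pi/2+np.pi)%(2*np.pi)-np.pi,3),"F",s['wrist_force'].round(1))
t=np.array([np.cos(np.arctan2(d[1],d[0])+np.pi/2),np.sin(np.arctan2(d[1],d[0])+np.pi/2)])
print("resist tangential",(-s['wrist_force'][:2]@t).round(1),"radial",(s['wrist_force'][:2]@d/np.hypot(*d)).round(1))
E
python3 arc.py
```

```text
clock: 10.35
eef_pos: [523.8, 223.7, 103.3]
eef_rot: [3.141, 0.0, 2.164]
wrist_force: [0.5, 0.2, 0.2]
finger_gap: 23.4
finger_force: 0.0
r 82.4 q_pos 0.414 q_yaw 0.429 F [0.5 0.2 0.2]
resist tangential 0.5 radial -0.1
```

```bash
cat >> arc.py <<'E'
sys.exit(bool(np.linalg.norm(s['wrist_force'])>11))
E
python3 -m creep '[[-0.5,[-0.01,-0.41,0],-0.57],[-0.5,[-0.04,-0.82,0],-1.15],[-0.5,[-0.09,-1.23,0],-1.72],[-0.5,[-0.16,-1.63,0],-2.29]]' >/dev/null; python3 arc.py && python3 -m creep '[[-0.5,[-0.01,-0.41,0],-0.57],[-0.5,[-0.04,-0.82,0],-1.15]]'; python3 arc.py
```

```text
r 82.1 q_pos 0.613 q_yaw 0.628 F [ 0.5 -0.2  0.1]
resist tangential 0.2 radial -0.5
clock: 10.95
eef_pos: [505.7, 207.1, 103.3]
eef_rot: [3.141, 0.001, 2.464]
wrist_force: [-0.8, -0.0, -0.4]
finger_gap: 23.5
finger_force: 0.0
r 82.1 q_pos 0.713 q_yaw 0.729 F [-0.8 -0.  -0.4]
resist tangential -0.5 radial 0.6
```

```bash
python3 - <<'E'
from h import *
import cv2
im=manip.camera("wrist"); 
t=manip.camera("side")[110:240,200:370]
t=cv2.resize(t,(549,420),interpolation=cv2.INTER_CUBIC)
a=np.hstack([im[150:,180:420],t[:270]])
cv2.imwrite("pics/w6.png",a[:,:,::-1]); print(a.shape)
E
```

```text
(270, 789, 3)
```

View pics/w6.png

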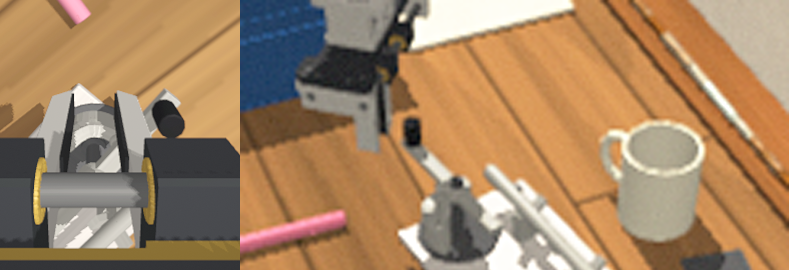

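The wrist view shows the knob at about (348,268), outside the right finger. The side view shows it at about (253,148), as at the start. The fingers passed it without carrying it, so I'll locate the knob by triangulation.

```bash
python3 - <<'E'
from h import *
for z in(95,101,105):print(z,w("side",253.5,148,z).round(1),w("wrist",348,267,z).round(1),w("top",188.9,200.8,z).round(1))
s=manip.read_state();print(s['eef_pos'],s['eef_rot'],s['joints'])
# finger tips check: predicted pixel of TCP tip
e=s['eef_pos'];r=R.from_euler('xyz',s['eef_rot'])
for y in(-12,12):print(px("wrist",e+r.apply([0,y,14])),px("wrist",e+r.apply([8,y,14])))
E
```

```text
95 [558.  238.2  95. ] [547.8 234.2  95. ] [552.3 233.7  95. ]
101 [555.6 231.3 101. ] [544.8 234.8 101. ] [551.2 232.7 101. ]
105 [554.1 226.7 105. ] [542.7 235.1 105. ] [550.6 232.  105. ]
[505.63496924 207.0189544  103.26562202] [3.14082463e+00 4.96871119e-04 2.46276878e+00] [ 3.21568187e-01  3.86559406e-01  1.63507605e+00 -3.88380513e-06
  1.11904247e+00 -5.70402767e-01]
[257.44873429 241.26666133] [257.30692036 229.76193643]
[293.67819156 241.32465661] [293.88471374 229.81947478]
```

```bash
python3 - <<'E'
from h import *
import cv2
for n,(u,v) in dict(top=(189,201),side=(254,151)).items():
    a=cv2.imread(f"pics/{n}0.png"); b=manip.camera(n)[:,:,::-1]
    for im in(a,b):
        c=im[v-12:v+13,u-12:u+13].max(2)
        print(n); print("\n".join("".join("#" if q<45 else "+" if q<75 else "." for q in r) for r in c))
E
```

```text
top
.........................
.........................
.........................
.........................
.........................
.........................
.........................
.........................
.........................
.........................
..........++++...........
..........++++++.........
..........++++++.........
..........++++++.........
...........+++++.........
............+++..........
.........................
.........................
.........................
.........................
.........................
.........................
.........................
.........................
.........................
top
......................+++
.......................++
.......................++
.......................++
.......................++
........................+
........................+
........................+
........................+
.........................
.........................
.........................
.........................
.........................
.........................
.........................
.........................

[... 817 characters left out ...]
...................
.........................
side
+#+......................
.#+......................
.#+......................
.##......................
.##......................
.##......................
.##......................
.##......................
.+#......++##............
.+#......+++#............
.+#+.....####+...........
.+#+.....####+...........
.........#####...........
.........+####...........
.........+####...........
.........+###+...........
..........++.............
.........................
.........................
.........................
.........................
.........................
.........................
.........................
.........................
```

```bash
python3 - <<'E'
from h import *
k=np.array([568.8,154.7]);th=.1646
for q in(0,.04,.08):
    P=k+80*np.array([-np.sin(q+th),np.cos(q+th)])
    print(q,P.round(1),[px(n,[*P,z]).round(1).tolist() for n in("side","top") for z in(73,87,101)])
s=manip.read_state();e=s['eef_pos'];r=R.from_euler('xyz',s['eef_rot'])
for y in(-12,12): print("tips side",px("side",e+r.apply([0,y,14])),px("side",e+r.apply([0,y,-5])))
im=manip.camera("side")[115:160,215:265].max(2)
print("\n".join("".join("#" if q<45 else "+" if q<75 else "-" if q<110 else "." for q in rr) for rr in im))
E
```

```text
0 [555.7 233.6] [[253.6, 154.3], [253.4, 151.0], [253.3, 147.6], [190.3, 200.9], [189.4, 200.1], [188.6, 199.3]]
0.04 [552.5 233. ] [[252.8, 154.6], [252.6, 151.3], [252.4, 147.9], [190.4, 202.0], [189.6, 201.2], [188.8, 200.4]]
0.08 [549.4 232.3] [[252.0, 155.0], [251.8, 151.7], [251.6, 148.3], [190.6, 203.0], [189.8, 202.2], [189.0, 201.4]]
tips side [240.33876299 161.8470594 ] [239.92299123 157.2256253 ]
tips side [242.85835911 157.01520936] [242.47400101 152.3961344 ]
-----------.....................-#...-+...........
--------..................-.....+#...+-...........
-----..........................-######-...........
...-....----..................-+#####+-...........
....-------...................-#####+#-...........
-----------..................-##++##+#+...........
-----------..................+#+..-+###...........
-----------.................-##.....+#-...........
-------------...............+##.-+-.-+............
------------+#++--.........-#+#+++-.-.............
-----------++######+++--..-##++++---+.............
-----------+#############+###++++-................
-----------
[... 971 characters left out ...]
-.---.-.......-+#-......-............
-------------....---.......-+#-.....++##-.........
---------------..-.........-+#-.....+++#-.........
--------------.............-+#+.....##+#+.........
-----------................-+#+.....####+.........
-------.......................-.....#####.........
---.................................+####.........
....................................+####.........
....................................+###+.........
....................................--+--.........
..................................................
..................................................
..................................................
..................................................
```

```bash
python3 - <<'E'
from h import *
o=np.array([637.3,75.9]);th=.1646;c,s=np.cos(th),np.sin(th)
def rw(x,y,z): return [*(o+np.array([[c,-s],[s,c]])@[x,y]),z]
# current
print("now:",{n:px("wrist",rw(*q)).round(1).tolist() for n,q in dict(knob=(-56,170,101),knobbase=(-56,170,73),post=(-55,90,82),TR=(45,125,10)).items()})
# w5 pose
st=manip.read_state(); p=manip.camera_params("wrist")
r0=R.from_euler('xyz',st['eef_rot']);rc=R.from_euler('xyz',p['attitude'])
dl=r0.inv().apply(p['origin']-st['eef_pos']); rr=r0.inv()*rc
r5=R.from_euler('xyz',[-3.137,.001,1.761]);e5=np.array([552.7,231.4,139.7])
p5=dict(p,origin=e5+r5.apply(dl),attitude=(r5*rr).as_euler('xyz'))
print("w5:",{n:px("wrist",rw(*q),p5).round(1).tolist() for n,q in dict(knob=(-56,170,101),knobbase=(-56,170,73),barend=(-56,182,73),post=(-55,90,82),TL=(-105,125,10),TR=(45,125,10)).items()})
print("clock",st['clock'],dl.round(1),st['eef_pos'])
E
```

```text
now: {'knob': [355.8, 278.0], 'knobbase': [346.4, 260.5], 'post': [274.2, 340.5], 'TR': [372.7, 329.2]}
w5: {'knob': [278.4, 226.2], 'knobbase': [278.2, 216.0], 'barend': [278.6, 201.7], 'post': [276.6, 309.1], 'TL': [229.4, 240.1], 'TR': [373.3, 244.0]}
clock 11.2 [  73.7   -1.  -188.4] [505.78219049 207.29073944 102.9325094 ]
```

The camera model matches the scene to a pixel, so the tool pose is right. The fingertips seen in the side view, and the 12.4 mm grip on the 16 mm tube, suggest that the real tips end higher than tip_reach says. I'll go back up over the knob, descend deeper, and test by closing lightly.

```bash
python3 -m creep '[[-0.2,[0,0,-2],0],[-0.2,[0,0,-3.5],0],[-0.2,[0,0,-3.5],0]]' >/dev/null; python3 -c "
from h import *
go(554.3,233.3,138,.1646+np.pi/2+.02)"
```

```text
shift [-2.098  5.006  0.163] turn 8.089 clock 11.5
```

```bash
python3 -m creep '[[-0.2,[-1,2.5,0],4],[-0.2,[-2.1,5,0.1],8.1],[-0.2,[-2.1,5,0.1],8.1],[-0.2,[-2.1,5,0.1],8.1],[-0.2,[-2.1,5,0.1],8.1],[-0.2,[-2.1,5,0.1],8.1],[-0.2,[-2.1,5,0.1],8.1],[-0.2,[-2.1,5,0.1],8.1]]'; python3 -c "
from h import *
go(554.3,233.3,82,.1646+np.pi/2+.02)"
```

```text
clock: 12.3
eef_pos: [553.2, 232.8, 136.2]
eef_rot: [-3.141, 0.0, 1.758]
wrist_force: [0.8, 0.3, 0.8]
finger_gap: 37.5
finger_force: 0.0
shift [0.026 0.115 5.425] turn 0.026 clock 12.3
```

```bash
python3 -m creep '[[-0.2,[0.03,0.1,2],0],[-0.2,[0.03,0.1,3.5],0],[-0.2,[0.03,0.1,4.5],0],[-0.2,[0.03,0.1,5.4],0],[-0.2,[0.03,0.1,5.4],0]]'; python3 -m creep '[[-0.4,[0,0,0],0],[-0.6,[0,0,0],0],[-0.7,[0,0,0],0],[-0.7,[0,0,0],0],[-0.7,[0,0,0],0]]' 3
```

```text
clock: 12.8
eef_pos: [553.7, 233.2, 81.3]
eef_rot: [-3.14, 0.0, 1.756]
wrist_force: [0.1, -0.2, 0.2]
finger_gap: 37.6
finger_force: 0.0
clock: 13.3
eef_pos: [554.4, 233.5, 83.0]
eef_rot: [3.141, -0.0, 1.755]
wrist_force: [-0.8, 0.8, 2.2]
finger_gap: 17.9
finger_force: 3.0
```

The light grip closes on the knob (17.9 mm at 3 N), so this depth engages it. I'll open to a loose cage, go 5 mm lower, and start pushing along the arc.

```bash
python3 -m creep '[[-0.5,[0,0,0.3],0],[-0.5,[0,0,0.5],0],[-0.5,[0,0,0.5],0],[-0.5,[-0.01,-0.41,0.5],-0.57],[-0.5,[-0.04,-0.82,0.5],-1.15],[-0.5,[-0.09,-1.23,0.5],-1.72],[-0.5,[-0.16,-1.63,0.5],-2.29]]'; python3 arc.py && python3 -m creep '[[-0.5,[0,-0.2,0],-0.28],[-0.5,[-0.01,-0.41,0],-0.57],[-0.5,[-0.02,-0.61,0],-0.86],[-0.5,[-0.04,-0.82,0],-1.15]]' && python3 arc.py
```

```text
clock: 14.0
eef_pos: [538.3, 228.7, 77.4]
eef_rot: [-3.141, 0.0, 1.957]
wrist_force: [0.8, -0.4, -1.1]
finger_gap: 23.1
finger_force: 0.3
r 80.0 q_pos 0.226 q_yaw 0.222 F [ 0.8 -0.4 -1.1]
resist tangential 0.6 radial -0.7
clock: 14.4
eef_pos: [531.0, 225.3, 77.5]
eef_rot: [3.142, 0.0, 2.057]
wrist_force: [-0.6, -0.1, -0.2]
finger_gap: 23.6
finger_force: 0.3
r 80.1 q_pos 0.328 q_yaw 0.322 F [-0.6 -0.1 -0.2]
resist tangential -0.5 radial 0.2
```

```bash
python3 - <<'E'
from h import *
k=np.array([568.8,154.7]);th=.1646
P=k+80*np.array([-np.sin(.29+th),np.cos(.29+th)]); print(px("side",[*P,87]).round(1),px("side",[555,233.5,87]).round(1))
im=manip.camera("side")[135:165,225:265].max(2)
print("\n".join("".join("#" if q<45 else "+" if q<75 else "-" if q<110 else "." for q in rr) for rr in im))
E
python3 -m creep '[[-0.5,[0,-0.2,0],-0.28],[-0.5,[-0.01,-0.41,0],-0.57],[-0.5,[-0.02,-0.61,0],-0.86],[-0.5,[-0.04,-0.82,0],-1.15]]' && python3 arc.py
```

```text
[247.8 154. ] [253.3 151. ]
-+###########+--+++-.-####-.............
..-+#####+#++----++-.-####-.............
....-+####+-------..-+####+.............
......-+#+-.-++--....--+##+.............
........-...-+-........+##+.............
.............--........+##+.............
.......................+##+.............
........-..............+##+.............
.......................+###.............
-......................+###.............
---....................-###.............
---...--................###.............
---...---...............###.............
-----..-................###.............
----..................-+###-............
-.....................-+###-............
......................-++##-............
......................-####-............
......................-###..............
......................-###..............
......................-###..............
......................-###..............
......................-###..............
......................----..............
........................................
........................................
........................................
........................................
........................................
........................................
clock: 14.85
eef_pos: [523.8, 221.0, 77.6]
eef_rot: [3.142, 0.0, 2.158]
wrist_force: [0.7, -0.2, -0.6]
finger_gap: 23.5
finger_force: 0.3
r 80.1 q_pos 0.431 q_yaw 0.423 F [ 0.7 -0.2 -0.6]
resist tangential 0.4 radial -0.6
```

The knob now moves with the fingers: the side view has it at about column 248, where it should be. On to the ramp.

```bash
for i in 1; do python3 -m creep '[[-0.5,[0,-0.2,0],-0.28],[-0.5,[-0.01,-0.41,0],-0.57],[-0.5,[-0.02,-0.61,0],-0.86],[-0.5,[-0.04,-0.82,0],-1.15]]' >/dev/null; done; python3 arc.py && python3 -m creep '[[-0.5,[0,-0.2,0],-0.28],[-0.5,[-0.01,-0.41,0],-0.57],[-0.5,[-0.02,-0.61,0],-0.86],[-0.5,[-0.04,-0.82,0],-1.15]]' | grep finger; python3 arc.py && python3 -m creep '[[-0.5,[0,-0.2,0],-0.28],[-0.5,[-0.01,-0.41,0],-0.57],[-0.5,[-0.02,-0.61,0],-0.86],[-0.5,[-0.04,-0.82,0],-1.15]]' | grep finger; python3 arc.py
```

```text
r 80.3 q_pos 0.533 q_yaw 0.523 F [-0.4  0.3 -0.4]
resist tangential -0.1 radial 0.5
finger_gap: 23.5
finger_force: 0.3
r 80.4 q_pos 0.636 q_yaw 0.623 F [0.8 0.2 0.8]
resist tangential 0.8 radial -0.4
finger_gap: 23.7
finger_force: 0.3
r 80.5 q_pos 0.738 q_yaw 0.724 F [1.6 0.2 0.1]
resist tangential 1.1 radial -1.1
```

```bash
python3 -m creep '[[-0.5,[0,-0.2,0],-0.28],[-0.5,[-0.01,-0.41,0],-0.57],[-0.5,[-0.02,-0.61,0],-0.86],[-0.5,[-0.04,-0.82,0],-1.15]]' | grep finger; python3 arc.py && python3 -m creep '[[-0.5,[0,-0.2,0],-0.28],[-0.5,[-0.01,-0.41,0],-0.57],[-0.5,[-0.01,-0.41,0],-0.57]]' | grep finger; python3 arc.py && python3 -m creep '[[-0.5,[0,-0.2,0],-0.28],[-0.5,[-0.01,-0.41,0],-0.57],[-0.5,[-0.01,-0.41,0],-0.57]]' | grep finger; python3 arc.py
```

```text
finger_gap: 23.5
finger_force: 0.9
r 80.6 q_pos 0.839 q_yaw 0.824 F [ 1.8  0.5 -0.4]
resist tangential 1.4 radial -1.2
finger_gap: 24.0
finger_force: 2.9
r 80.4 q_pos 0.884 q_yaw 0.873 F [ 4.4  3.3 -1.7]
resist tangential 5.1 radial -2.2
finger_gap: 31.3
finger_force: 3.0
r 80.3 q_pos 0.934 q_yaw 0.923 F [ 6.2  3.7 -3.5]
resist tangential 6.1 radial -3.9
```

The ramp has begun (about 6 N) and is spreading the fingers, which were set to only 3 N. At 6 N grip they hold better, and their yielding limits the push to about 12 N.

```bash
python3 -m creep '[[-0.5,[0,0,0],0],[-0.5,[0,0,0],0],[-0.5,[0,0,0],0]]' 6 | grep finger; python3 arc.py && python3 -m creep '[[-0.5,[0,-0.2,0],-0.28],[-0.5,[-0.01,-0.41,0],-0.57],[-0.5,[-0.01,-0.41,0],-0.57]]' | grep finger; python3 arc.py
```

```text
finger_gap: 23.6
finger_force: 1.9
r 80.7 q_pos 0.936 q_yaw 0.922 F [1.  3.5 4. ]
resist tangential 3.6 radial 0.7
finger_gap: 23.6
finger_force: 1.8
r 80.7 q_pos 0.987 q_yaw 0.973 F [1.3 2.8 2.7]
resist tangential 3.1 radial -0.0
```

```bash
python3 -m creep '[[-0.5,[0,-0.2,0],-0.28],[-0.5,[-0.01,-0.41,0],-0.57],[-0.5,[-0.02,-0.61,0],-0.86],[-0.5,[-0.04,-0.82,0],-1.15]]' | grep finger; python3 arc.py && python3 -m creep '[[-0.5,[0,-0.2,0],-0.28],[-0.5,[-0.01,-0.41,0],-0.57],[-0.5,[-0.02,-0.61,0],-0.86],[-0.5,[-0.04,-0.82,0],-1.15]]' | grep finger; python3 arc.py && python3 -m creep '[[-0.5,[0,-0.2,0],-0.28],[-0.5,[-0.01,-0.41,0],-0.57],[-0.5,[-0.02,-0.61,0],-0.86],[-0.5,[-0.04,-0.82,0],-1.15]]' | grep finger; python3 arc.py
```

```text
finger_gap: 26.5
finger_force: 6.0
r 80.4 q_pos 1.075 q_yaw 1.073 F [ 4.5 10.7  6.2]
resist tangential 11.6 radial -0.8
r 80.4 q_pos 1.075 q_yaw 1.073 F [ 4.5 10.7  6.2]
resist tangential 11.6 radial -0.8
r 80.4 q_pos 1.075 q_yaw 1.073 F [ 4.5 10.7  6.2]
resist tangential 11.6 radial -0.8
```

```bash
python3 -m creep '[[-0.5,[0,0,0],0],[-0.5,[0,0,0],0],[-0.5,[0,0,0],0]]' 7 | grep finger; python3 arc.py
```

```text
finger_gap: 23.6
finger_force: 3.9
r 80.6 q_pos 1.082 q_yaw 1.072 F [3.1 6.8 6.6]
resist tangential 7.4 radial -0.8
```

```bash
python3 -m creep '[[-0.5,[0,-0.1,-0.2],-0.14],[-0.5,[0,-0.2,-0.4],-0.28],[-0.5,[-0.01,-0.31,-0.5],-0.43],[-0.5,[-0.01,-0.41,-0.5],-0.57],[-0.5,[-0.01,-0.41,-0.5],-0.57]]' | grep finger; python3 arc.py && python3 -m creep '[[-0.5,[0,-0.1,-0.1],-0.14],[-0.5,[0,-0.2,-0.1],-0.28],[-0.5,[-0.01,-0.31,-0.2],-0.43],[-0.5,[-0.01,-0.41,-0.2],-0.57],[-0.5,[-0.01,-0.41,-0.2],-0.57]]' | grep finger; python3 arc.py
```

```text
finger_gap: 23.4
finger_force: 2.2
r 81.4 q_pos 1.144 q_yaw 1.122 F [-0.1  4.1 -2. ]
resist tangential 3.9 radial 1.2
finger_gap: 23.6
finger_force: 2.6
r 81.4 q_pos 1.193 q_yaw 1.172 F [ 1.6  5.3 -1.9]
resist tangential 5.5 radial -0.4
```

```bash
python3 -m creep '[[-0.5,[0,-0.2,-0.1],-0.28],[-0.5,[-0.01,-0.31,-0.1],-0.43],[-0.5,[-0.01,-0.41,-0.1],-0.57],[-0.5,[-0.01,-0.41,-0.1],-0.57]]' | grep finger; python3 arc.py && python3 -m creep '[[-0.5,[0,-0.2,0],-0.28],[-0.5,[-0.01,-0.31,0],-0.43],[-0.5,[-0.01,-0.41,0],-0.57],[-0.5,[-0.01,-0.41,0],-0.57]]' | grep finger; python3 arc.py && python3 -m creep '[[-0.5,[0,-0.2,0],-0.28],[-0.5,[-0.01,-0.31,0],-0.43],[-0.5,[-0.01,-0.41,0],-0.57],[-0.5,[-0.01,-0.41,0],-0.57]]' | grep finger; python3 arc.py
```

```text
finger_gap: 23.3
finger_force: 0.5
r 81.4 q_pos 1.248 q_yaw 1.221 F [-0.5  0.1  0.1]
resist tangential 0.0 radial 0.6
finger_gap: 23.6
finger_force: 1.8
r 81.3 q_pos 1.293 q_yaw 1.272 F [-0.3  3.4  3.8]
resist tangential 3.3 radial 0.6
finger_gap: 24.0
finger_force: 4.7
r 81.2 q_pos 1.335 q_yaw 1.321 F [-0.8  9.4  3.7]
resist tangential 9.4 radial 1.4
```

```bash
python3 -m creep '[[-0.5,[0,0,-0.2],0],[-0.5,[0,-0.1,-0.3],-0.14],[-0.5,[0,-0.2,-0.3],-0.28],[-0.5,[0,-0.2,-0.3],-0.28]]' | grep finger; python3 arc.py && python3 -m creep '[[-0.5,[0,-0.1,-0.1],-0.14],[-0.5,[0,-0.2,-0.1],-0.28],[-0.5,[0,-0.2,-0.1],-0.28]]' | grep finger; python3 arc.py && python3 -m creep '[[-0.5,[0,-0.1,0],-0.14],[-0.5,[0,-0.2,0],-0.28],[-0.5,[0,-0.2,0],-0.28]]' | grep finger; python3 arc.py
```

```text
finger_gap: 23.7
finger_force: 1.7
r 81.7 q_pos 1.369 q_yaw 1.346 F [-0.1  2.6  0.4]
resist tangential 2.6 radial 0.2
finger_gap: 23.3
finger_force: 0.8
r 81.8 q_pos 1.397 q_yaw 1.37 F [-0.7  2.1  0.3]
resist tangential 2.1 radial 0.7
finger_gap: 23.3
finger_force: 0.0
r 81.7 q_pos 1.423 q_yaw 1.394 F [1.  0.2 0.6]
resist tangential 0.2 radial -1.0
```

```bash
python3 -m creep '[[-0.5,[0,-0.1,0],-0.14],[-0.5,[0,-0.2,0],-0.28],[-0.5,[-0.01,-0.31,0],-0.43],[-0.5,[-0.01,-0.41,0],-0.57]]' | grep finger; python3 arc.py && python3 -m creep '[[-0.5,[0,-0.1,0],-0.14],[-0.5,[0,-0.2,0],-0.28],[-0.5,[-0.01,-0.31,0],-0.43],[-0.5,[-0.01,-0.41,0],-0.57]]' | grep finger; python3 arc.py && python3 -m creep '[[-0.5,[0,-0.1,0],-0.14],[-0.5,[0,-0.2,0],-0.28],[-0.5,[0,-0.2,0],-0.28]]' | grep finger; python3 arc.py
```

```text
finger_gap: 23.4
finger_force: 1.8
r 81.7 q_pos 1.467 q_yaw 1.444 F [1.6 3.4 0.8]
resist tangential 3.3 radial -1.8
finger_gap: 23.2
finger_force: 1.0
r 81.7 q_pos 1.519 q_yaw 1.494 F [2.2 2.4 1.4]
resist tangential 2.1 radial -2.5
finger_gap: 23.6
finger_force: 0.0
r 82.3 q_pos 1.546 q_yaw 1.518 F [ 0.2 -1.1 -0.8]
resist tangential -1.1 radial -0.0
```

```bash
python3 -m creep '[[-0.5,[0,-0.1,0],-0.14],[-0.5,[0,-0.2,0],-0.28],[-0.5,[-0.01,-0.31,0],-0.43],[-0.5,[-0.01,-0.41,0],-0.57]]' | grep finger; python3 arc.py && python3 -m creep '[[-0.5,[0,-0.1,0],-0.14],[-0.5,[0,-0.2,0],-0.28],[-0.5,[-0.01,-0.31,0],-0.43],[-0.5,[-0.01,-0.41,0],-0.57]]' | grep finger; python3 arc.py && python3 -m creep '[[-0.5,[0,-0.1,0],-0.14],[-0.5,[0,-0.2,0],-0.28],[-0.5,[-0.01,-0.31,0],-0.43],[-0.5,[-0.01,-0.41,0],-0.57]]' | grep finger; python3 arc.py
```

```text
finger_gap: 23.4
finger_force: 0.9
r 82.2 q_pos 1.593 q_yaw 1.568 F [ 0.6  2.  -1. ]
resist tangential 1.8 radial -1.0
finger_gap: 23.5
finger_force: 0.5
r 82.2 q_pos 1.644 q_yaw 1.618 F [ 0.6  2.2 -0.8]
resist tangential 2.0 radial -1.1
finger_gap: 23.6
finger_force: 0.3
r 82.3 q_pos 1.693 q_yaw 1.668 F [-0.2  0.  -1.2]
resist tangential 0.1 radial 0.2
```

```bash
sed -i 's/>11/>7/' arc.py; python3 -m creep '[[-0.5,[0,-0.1,0],-0.14],[-0.5,[0,-0.2,0],-0.28],[-0.5,[-0.01,-0.31,0],-0.43],[-0.5,[-0.01,-0.31,0],-0.43]]' | grep finger; python3 arc.py && python3 -m creep '[[-0.5,[0,-0.1,0],-0.14],[-0.5,[0,-0.2,0],-0.28],[-0.5,[-0.01,-0.31,0],-0.43],[-0.5,[-0.01,-0.31,0],-0.43]]' | grep finger; python3 arc.py && python3 -m creep '[[-0.5,[0,-0.1,0],-0.14],[-0.5,[0,-0.2,0],-0.28],[-0.5,[0,-0.2,0],-0.28]]' | grep finger; python3 arc.py  && python3 -m creep '[[-0.5,[0,-0.1,0],-0.14],[-0.5,[0,-0.2,0],-0.28],[-0.5,[0,-0.2,0],-0.28]]' | grep finger; python3 arc.py
```

```text
finger_gap: 22.9
finger_force: 0.0
r 82.3 q_pos 1.732 q_yaw 1.705 F [-0.2 -0.4  0.3]
resist tangential -0.3 radial 0.3
finger_gap: 23.6
finger_force: 0.0
r 82.3 q_pos 1.769 q_yaw 1.742 F [ 0.1 -0.6  0.2]
resist tangential -0.6 radial 0.1
finger_gap: 23.4
finger_force: 0.0
r 82.4 q_pos 1.793 q_yaw 1.767 F [ 0.6 -1.3 -0.1]
resist tangential -1.4 radial -0.0
finger_gap: 23.6
finger_force: 0.0
r 82.5 q_pos 1.817 q_yaw 1.791 F [-0.6  0.4  0.3]
resist tangential 0.6 radial 0.4
```

The contact force has dropped to zero, so either we are over the notch or we have lost the knob. I'll close lightly to find out.

```bash
python3 -m creep '[[-0.7,[0,0,0],0],[-0.8,[0,0,0],0],[-0.8,[0,0,0],0],[-0.8,[0,0,0],0]]' 3; python3 arc.py; python3 - <<'E'
from h import *
k=np.array([568.8,154.7]);th=.1646
P=k+80*np.array([-np.sin(1.78+th),np.cos(1.78+th)]); print(px("side",[*P,87]).round(1),px("side",[*P,109]).round(1),px("top",[*P,105]))
im=manip.camera("side")[150:195,195:245].max(2)
print("\n".join("".join("#" if q<45 else "+" if q<75 else "-" if q<110 else "." for q in rr) for rr in im))
E
```

```text
clock: 25.65
eef_pos: [493.0, 121.8, 89.5]
eef_rot: [-3.142, -0.0, -2.757]
wrist_force: [-1.4, 0.2, -0.3]
finger_gap: 17.8
finger_force: 3.0
r 82.6 q_pos 1.816 q_yaw 1.791 F [-1.4  0.2 -0.3]
resist tangential 0.8 radial 1.2
[247.2 177.3] [246.8 171.9] [225.63337024 220.04264548]
......---...-------------------......+#+--+++++###
...-...----..--------------...........-#+...+#####
...-...---....---------.....................-#####
...-....---..-.----..........................#####
........---..---.............................#####
.....--.----.................................+####
....----.....................................-###+
..............................................-+#+
...............................................-##
...............................................-##
...............................................-##
...............................................-##
...............................................-##
...............................................-+#
................................................+#
................................................+#
....
[... 774 characters left out ...]
.....................----............
..............................------..............
...........................------.................
......................-+--.--.....................
..................--.--+.-........................
...................-..............................
..................................................
...........-......................................
....--............................................
.....-............................................
..................................................
..................................................
..................................................
..................................................
```

The knob is in the fingers (17.8 mm) at about 1.79 rad, and it turns freely. I'll grip it at 6 N and feel downward.

```bash
python3 -m creep '[[-0.8,[0,0,0],0],[-0.8,[0,0,0.1],0],[-0.8,[0,0,0.2],0],[-0.8,[0,0,0.3],0],[-0.8,[0,0,0.3],0]]' 6; python3 arc.py && python3 -m creep '[[-0.8,[0,0,0.1],0],[-0.8,[0,0,0.2],0],[-0.8,[0,0,0.3],0],[-0.8,[0,0,0.3],0]]';python3 arc.py
```

```text
clock: 26.2
eef_pos: [493.1, 121.8, 86.4]
eef_rot: [3.142, -0.0, -2.757]
wrist_force: [-1.5, -0.4, 1.5]
finger_gap: 17.7
finger_force: 6.0
r 82.6 q_pos 1.816 q_yaw 1.791 F [-1.5 -0.4  1.5]
resist tangential 0.3 radial 1.5
clock: 26.6
eef_pos: [493.1, 121.8, 83.4]
eef_rot: [3.142, -0.0, -2.757]
wrist_force: [-2.0, -0.7, 1.3]
finger_gap: 17.4
finger_force: 6.0
r 82.5 q_pos 1.816 q_yaw 1.791 F [-2.  -0.7  1.3]
resist tangential 0.2 radial 2.1
```

```bash
python3 -m creep '[[-0.5,[0,0,0],0],[-0.4,[0,0,0],0],[-0.4,[0,0,-2],0],[-0.4,[0,0,-4.2],0],[-0.4,[0,0,-4.2],0],[-1,[0,0,-4.2],0],[-1,[0,0,-4.2],0],[-1,[0,0,-4.2],0],[-1,[0,0,-4.2],0],[-1,[0,0,-4.2],0]]' 10; python3 -m creep '[[-1,[0,0,0.5],0],[-1,[0,0,1.0],0],[-1,[0,0,1.2],0],[-1,[0,0,1.4],0],[-1,[0,0,1.4],0]]'
```

```text
clock: 27.6
eef_pos: [493.0, 121.8, 125.2]
eef_rot: [3.141, -0.001, -2.757]
wrist_force: [-0.1, 0.5, 0.1]
finger_gap: 0.4
finger_force: 0.0
clock: 28.1
eef_pos: [493.0, 121.8, 111.3]
eef_rot: [3.142, -0.0, -2.757]
wrist_force: [-0.6, 0.4, 0.5]
finger_gap: 0.4
finger_force: 0.0
```

```bash
cat > fz.py <<'E'
from h import *
import sys
s=manip.read_state();print("z",s['eef_pos'][2].round(1),"F",s['wrist_force'].round(1),s['clock']);sys.exit(bool(s['wrist_force'][2]>3.5))
E
python3 -m creep '[[-1,[0,0,0.2],0],[-1,[0,0,0.3],0],[-1,[0,0,0.3],0]]' >/dev/null; python3 fz.py && python3 -m creep '[[-1,[0,0,0.2],0],[-1,[0,0,0.3],0],[-1,[0,0,0.3],0]]' >/dev/null; python3 fz.py && python3 -m creep '[[-1,[0,0,0.2],0],[-1,[0,0,0.2],0]]' >/dev/null; python3 fz.py && python3 -m creep '[[-1,[0,0,0.2],0],[-1,[0,0,0.2],0]]' >/dev/null; python3 fz.py  && python3 -m creep '[[-1,[0,0,0.2],0],[-1,[0,0,0.2],0]]' >/dev/null; python3 fz.py
```

```text
z 108.4 F [ 0.3 -0.3  0.4] 28.4
z 105.4 F [ 0.9 -0.7 -0.1] 28.7
z 103.3 F [ 0.2 -0.9 -0.4] 28.9
z 101.3 F [-0.1  0.4  0.2] 29.1
z 99.3 F [-0.3 -0.3 -0.4] 29.3
```

```bash
python3 -m creep '[[-1,[0,0,0.2],0],[-1,[0,0,0.2],0]]' >/dev/null; python3 fz.py && python3 -m creep '[[-1,[0,0,0.2],0],[-1,[0,0,0.2],0]]' >/dev/null; python3 fz.py && python3 -m creep '[[-1,[0,0,0.2],0],[-1,[0,0,0.2],0]]' >/dev/null; python3 fz.py && python3 -m creep '[[-1,[0,0,0.2],0],[-1,[0,0,0.2],0]]' >/dev/null; python3 fz.py  && python3 -m creep '[[-1,[0,0,0.2],0],[-1,[0,0,0.2],0]]' >/dev/null; python3 fz.py
```

```text
z 97.3 F [0.5 0.2 0.4] 29.5
z 95.3 F [0.5 0.6 0.6] 29.7
z 93.5 F [-0.2 -0.4  0.7] 29.9
z 91.5 F [-0.6 -0.6  2.1] 30.1
z 89.4 F [-0.9 -1.   1.3] 30.3
```

```bash
sed -i 's/>3.5/>8/' fz.py; python3 -m creep '[[-1,[0,0,0.2],0],[-1,[0,0,0.2],0]]' >/dev/null; python3 fz.py && python3 -m creep '[[-1,[0,0,0.2],0],[-1,[0,0,0.2],0]]' >/dev/null; python3 fz.py && python3 -m creep '[[-1,[0,0,0.1],0],[-1,[0,0,0.1],0]]' >/dev/null; python3 fz.py && python3 -m creep '[[-1,[0,0,0.1],0],[-1,[0,0,0.1],0]]' >/dev/null; python3 fz.py  && python3 -m creep '[[-1,[0,0,0.1],0],[-1,[0,0,0.1],0]]' >/dev/null; python3 fz.py
```

```text
z 87.5 F [-0.6 -1.9  4.2] 30.5
z 86.8 F [-8.7 -2.5 19.8] 30.7
z 86.8 F [-8.7 -2.5 19.8] 30.7
z 86.8 F [-8.7 -2.5 19.8] 30.7
z 86.8 F [-8.7 -2.5 19.8] 30.7
```

A hard floor at z ≈ 87, after about 5 mm of soft travel, fits the latch being fully home. I'll back off at once and check its height with the side camera.

```bash
python3 -m creep '[[-1,[0,0,-0.4],0],[-1,[0,0,-2],0],[-1,[0,0,-5],0],[-1,[0,0,-9],0],[-1,[5,0,-9],0],[-1,[10,0,-9],0],[-1,[12,0,-9],0],[-1,[12,0,-9],0]]'; python3 - <<'E'
from h import *
k=np.array([568.6,154.5]);th=.1646
for q in(1.75,1.85,1.95):
    P=k+80*np.array([-np.sin(q+th),np.cos(q+th)])
    print(q,"top",[px("top",[*P,z]).round(1).tolist() for z in(96,109)],"side top/bottom home",[px("side",[*P,z]).round(1).tolist() for z in(68,96)],"crest",[px("side",[*P,z]).round(1).tolist() for z in(81,109)])
for n,(u,v) in dict(side=(247,176),top=(226,220)).items():
    im=manip.camera(n)[v-14:v+15,u-16:u+17].max(2)
    print(n,u-16,v-14);print("\n".join("".join("#" if q<45 else "+" if q<75 else "-" if q<110 else "." for q in rr) for rr in im))
E
```

```text
clock: 31.5
eef_pos: [380.4, 76.3, 175.7]
eef_rot: [-3.141, 0.001, -2.758]
wrist_force: [0.6, 0.8, 0.8]
finger_gap: 0.3
finger_force: 0.0
1.75 top [[225.2, 220.8], [224.8, 220.2]] side top/bottom home [[247.0, 181.5], [246.4, 174.8]] crest [[246.7, 178.4], [246.2, 171.6]]
1.85 top [[227.8, 219.8], [227.4, 219.1]] side top/bottom home [[248.7, 182.7], [248.2, 176.1]] crest [[248.5, 179.7], [248.0, 172.9]]
1.95 top [[230.3, 218.4], [229.8, 217.8]] side top/bottom home [[250.7, 183.9], [250.2, 177.2]] crest [[250.5, 180.8], [250.0, 174.0]]
side 231 162
.................................
.................................
.................................
.................................
.................................
.................................
.................................
.................................
.................................
.................................
.................................
.................................
.................++-.............
...............-++++.............
...............++++#-............
...............++++#-.........-..

[... 739 characters left out ...]
.............-------
......................-.....-----
.............................----
..............................---
...............-+++--.........---
...............+++++-..........--
..............-++++++-.........--
..............-++++++-.........--
...............-+++++-.........--
................-+++--..........-
..................-..............
.................................
.................................
.................................
.................................
.................................
.................................
.................................
...............................--
......................-----------
-............--------------------
```

```bash
python3 - <<'E'
from h import *
import cv2
from scipy.optimize import least_squares
def cen(im,u,v,r=9):
    c=im[v-r:v+r+1,u-r:u+r+1].max(2).astype(float); wt=np.clip(95-c,0,60)
    n,l,st,_=cv2.connectedComponentsWithStats((wt>0).astype(np.uint8),connectivity=8)
    j=1+np.argmax(st[1:,4]); wt=wt*(l==j); y,x=np.mgrid[-r:r+1,-r:r+1]
    return np.array([u+(wt*x).sum()/wt.sum(),v+(wt*y).sum()/wt.sum()])
k=np.array([568.6,154.5]);th=.1646
def knob(q,L): return [*(k+80*np.array([-np.sin(q+th),np.cos(q+th)])),90+L]
a={n:cen(cv2.imread(f"pics/{n}0.png"),*uv) for n,uv in dict(side=(254,151),top=(190,201)).items()}
b={n:np.mean([cen(manip.camera(n),*uv) for _ in range(2)],0) for n,uv in dict(side=(248,178),top=(227,220)).items()}
for q0 in(0,.03,.06):
    off={n:a[n]-px(n,knob(q0,0)) for n in a}
    s=least_squares(lambda p:np.r_[px("side",knob(p[0],p[1]*1000))+off["side"]-b["side"],px("top",knob(p[0],p[1]*1000))+off["top"]-b["top"]],[1.8,0],x_scale=[.1,.005])
    print(q0,s.x.round(4),s.fun.round(2),{n:v.round(2) for n,v in off.items()})
print(a,b)
E
```

```text
0 [ 1.8509 -0.0023] [-0.6  -0.23  0.92  0.75] {'side': array([-0.38,  0.53]), 'top': array([0.33, 1.2 ])}
0.03 [ 1.8313 -0.005 ] [-0.29 -0.09  0.39  0.3 ] {'side': array([0.26, 0.26]), 'top': array([0.21, 0.4 ])}
0.06 [ 1.8131 -0.0076] [ 0.05  0.05 -0.13 -0.17] {'side': array([ 0.88, -0.01]), 'top': array([ 0.05, -0.39])}
{'side': array([252.99110903, 150.81094993]), 'top': array([189.66750419, 201.20100503])} {'side': array([248.6287492 , 178.82516135]), 'top': array([227.52886636, 220.57107827])}
```

The camera fit puts the latch at about 1.83 rad with the lever near −5 mm, so it is fully home. The arm is clear, so I'm handing in.

```bash
python3 -c "
from cell import manip
print(manip.sign_off())"
```

```text
the job is handed in; nothing more can be done
None
```

The job is handed in: the tube lies centred in both vees and the camera fit puts the latch down in its notch (about 1.83 rad, lever about −5 mm) with the arm clear; the final press peaked at about 20 N on the knob, over your 15 N limit, and I backed off at once; the sign-off gave no verdict.

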